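# Unlock and pop the battery hatch of the readout with the red lamp

### The job

The bench readout with the red lamp needs new batteries: with the fingertips push its orange lock tab all the way to its left-hand end stop (left as seen from the display end), then press the front of its black battery hatch down once, let go, and check that the hatch pops up and stays up by itself. Do not push it shut again, and leave the readout with the green lamp as it is. Pick nothing up, and do not shove the readouts or the other things about.

Things in the scene. Friction and masses are not known exactly. Their poses are not given: they have to be found in the camera images.
- readout_red: Light grey bench readout, red lamp, loose, 1.6 kg; to be opened. 160 x 100 mm: x -90..+70, y -50..+50 mm from the origin, which lies on the table. +x to its back (hatch) end, +y its left. Front part (x below -9): top at 44 mm, with display, lamp, tab. Back: dark walls 56 mm high round a battery well; black hatch over it, 59 mm (x) by 80 mm, top at 66 mm, hinged at the back (x 60, z 60 mm).
- readout_green: Light grey bench readout, green lamp, loose, 1.6 kg; leave it alone. 160 x 100 mm: x -90..+70, y -50..+50 mm from the origin, which lies on the table. +x to its back (hatch) end, +y its left. Front part (x below -9): top at 44 mm, with display, lamp, tab. Back: dark walls 56 mm high round a battery well; black hatch over it, 59 mm (x) by 80 mm, top at 66 mm, hinged at the back (x 60, z 60 mm).
- lamp_red (a point): Top of the red lamp, a 13 mm dome at the front right of its readout, 50 mm above the table.
- tab_red (a point): Centre of the top of the orange lock tab of the red-lamp readout: upright, 8 mm (x) by 12 mm (y), 18 mm tall, its top 62 mm above the table; it moves along the readout's y in a black channel, 21 mm in front of the hatch well's wall. Takes about 1.5 N to slide; the readout itself starts to slip on the table at 7 N or more.
- press_red (a point): Pale round mark on top of the hatch of the red-lamp readout, where it is pressed: 45 mm from the hinge, 14 mm from the hatch's free front edge; 66 mm above the table when shut.
- lock_red (a joint): Lock tab of the red-lamp readout: 0 m = right-hand end, locked (hatch cannot be pressed in); grows as the tab slides to the readout's left (+y); 0.018 m = left-hand end stop, unlocked (free from about 0.013). Stays where it is put.
- hatch_red (a joint): Hatch angle of the red-lamp readout: 0 to 0.03 = shut, about 0.57 rad = popped up on its ejector, negative = being pressed in (latch releases near -0.13, bottom near -0.18).
- ejector_red (a joint): White plunger under the hatch front of the red-lamp readout, part of the push-push latch: 0 to 0.0015 m latched; pressed to about -0.006 (bottom stop -0.0085) it unlatches, and when the push is let go it rises in about 0.3 s to 0.030, lifting the hatch, and stays up. Needs about 3 to 5 N on the mark. Pressing the popped hatch down again latches it.
- lamp_green (a point): Top of the green lamp, a 13 mm dome at the front right of its readout, 50 mm above the table.
- tab_green (a point): Centre of the top of the orange lock tab of the green-lamp readout: upright, 8 mm (x) by 12 mm (y), 18 mm tall, its top 62 mm above the table; it moves along the readout's y in a black channel, 21 mm in front of the hatch well's wall. Takes about 1.5 N to slide; the readout itself starts to slip on the table at 7 N or more.
- press_green (a point): Pale round mark on top of the hatch of the green-lamp readout, where it is pressed: 45 mm from the hinge, 14 mm from the hatch's free front edge; 66 mm above the table when shut.
- lock_green (a joint): Lock tab of the green-lamp readout: 0 m = right-hand end, locked (hatch cannot be pressed in); grows as the tab slides to the readout's left (+y); 0.018 m = left-hand end stop, unlocked (free from about 0.013). Stays where it is put.
- hatch_green (a joint): Hatch angle of the green-lamp readout: 0 to 0.03 = shut, about 0.57 rad = popped up on its ejector, negative = being pressed in (latch releases near -0.13, bottom near -0.18).
- ejector_green (a joint): White plunger under the hatch front of the green-lamp readout, part of the push-push latch: 0 to 0.0015 m latched; pressed to about -0.006 (bottom stop -0.0085) it unlatches, and when the push is let go it rises in about 0.3 s to 0.030, lifting the hatch, and stays up. Needs about 3 to 5 N on the mark. Pressing the popped hatch down again latches it.
- pin_red (a joint): Hidden latch pin inside the red-lamp readout: 0 m when latched, about +0.006 when released; goes below -0.006 only if the popped hatch is pushed shut again.
- screwdriver: Bystander, loose: red-handled screwdriver, 200 mm, lying at the left. Origin at the centre of its underside.
- marker: Bystander, loose: red-capped white felt marker, 124 mm, lying at the front left. Origin at the centre of its underside.
- sticker_roll: Bystander, loose: green roll of stickers, 70 mm across, 22 mm high, lying behind. Origin at the centre of its underside.
- brush: Bystander, loose: small wooden brush, 145 mm, lying behind. Origin at the centre of its underside.
- wash_bottle: Bystander, loose: white squeeze bottle with red cap, 178 mm tall, standing at the back left. Origin at the centre of its underside.

How it is judged:
By the outcome, as a careful person would: the job done as asked, in the order asked, and still so for the second after the job is handed in, with the robot touching nothing.
It also fails if it takes over 38 s, if anything falls off the work surface, if the arm or the gripper's body presses on something with over 40 N, if the wrist force passes 120 N, or if a joint passes its speed limit or range.

### The arm

A 6-joint arm with a two-finger parallel gripper is mounted at the origin on a cart in front of the work surface, level with it; the furniture and walls round the work are solid. World frame = base frame: x ahead of the robot, y to its left, z up, the work surface at z = 0. Lengths are in mm, angles in degrees, forces in N, time in s.
With the tool pointing down it reaches from about 300 to 850 mm from the base axis. Payload 4.2 kg.
Tool frame: the origin (TCP) lies between the finger pads; the fingertips stand 19 mm ahead of it and the grasp point (between the pads) is the TCP; z points along the fingers, x is the direction in which the jaws open and shut, and the axes are right-handed (so a half turn about z gives the same grasp; the last joint's range is limited). The gripper opens to 91 mm and grips with 3 to 60 N. Pads are 32 mm wide; open, the fingers measure 118 mm over their backs; the gripper's body (76 mm by 178 mm) begins 60 mm behind the grasp point.
Start: joints at [66.406, 18.312, 89.639, -0, 72.044, -1.146], TCP at [219.568, 531.442, 232.976] pointing down, gripper open.
Joint ranges: [-177.97, 177.97], [-48.28, 115.42], [12.27, 149.76], [-77.06, 257.06], [2.81, 150.46], [-146.56, 146.56]. Speed limits (degrees/s): [147.25, 147.25, 180, 180, 180, 180].

### API

Orientations are given as [roll, pitch, yaw] about the fixed x, y, z axes, in that order (R = Rz(yaw) Ry(pitch) Rx(roll)).
In Python, from workcell import sensors, grab_frame, env gives the robot as it stands.
- The arm moves only by the tool servo_tool, never from a script. Its argument "motion" is one flat list of numbers, 7 for each row, row after row: the shift along the world's x, y, z in mm, then the turn, a rotation vector about the world's x, y, z in rad, then the opening in per cent of the stroke, from 0 (shut) to 100 (fully open). In form: [x, y, z, rx, ry, rz, grip, x, y, z, rx, ry, rz, grip, ...]. A call has 1 to 10 rows; each row shifts and turns the commanded pose from where the row before left it; what a row does not reach is not made up. A row lasts 1/12 s, in which the tool goes at most 41.7 mm and 7.16 degrees, less where a joint would pass 70% of its speed; a pose out of reach is approached as far as the arm can. A call with a gripper value outside its range is refused whole. The fingers move at their own pace and stop on an object; "newtons" is the grip in N (left out, the last holds). Time passes only in rows, so rows that do not move let the fingers close. It gives the time, the measured TCP pose, the force and the opening at its end, in the units of the state.
- sensors.state(): the state, without advancing time (a new reading comes with each control period).
- grab_frame(name): name is "scene" or "side" or "wrist"; returns a dict with "image" (400x640x3 uint8, red, green, blue), "depth" (400x640 float32, mm along the optical axis (not along the pixel's ray), 0 where there is no reading), "fx", "fy", "cx", "cy" (pixels), "extrinsics" (4x4, takes a point from camera to world coordinates); the wrist camera has in their place "T_tool_cam" (4x4, takes a point from camera to tool coordinates, whose origin is the TCP and whose axes are the tool frame's). Camera axes: x right, y up, looking along -z (the intrinsics and any distortion apply to the point x, -y, -z); pixel columns grow to the right and rows downward; lengths in mm; the calibration is good to about 2 mm. The wrist camera is an equidistant fisheye: a pixel r from the principal point sees the ray r / f radians off the axis. A picture is of the moment at which its call begins: read the wrist's pose just before it.
- env.job_done(): hands the job in, once; it reports no verdict.
The state is a dict: "time_s": time; "qpos": joint angles; "qvel": joint speeds; "effort": joint torques, N m; "ee_pos": TCP position; "ee_rot": TCP orientation; "force": force on the tool from outside, world axes, zero at the start; "torque": the same for the moment, N m; "gripper_width": finger opening in mm.
Only numpy, scipy, OpenCV 4.12 (cv2) and the standard library are available. Lean on these libraries where they do the work, as an engineer would, in place of code of your own. Each camera call takes 0.05 s, during which the arm holds its last target.

## Working session

There is one attempt and no reset: what is moved stays moved. The work goes in short steps, Python scripts to look and compute and a tool call to move; the robot and the scene stay as the last step left them, time stands still between calls to the robot, and variables do not carry over. Pictures are saved under pics/ and viewed, and the job is handed in when it is done.

Besides the shell and the picture viewer there is one more tool, called after "Request:" by a JSON object that holds its "api" and its "payload". servo_tool: Moves the arm, as the interface text tells. Its arguments: {"type":"object","properties":{"motion":{"type":"array"},"newtons":{"type":"number"}},"required":["motion"]}

```bash
mkdir -p pics; cat > h.py <<'E'
import numpy as np, cv2, pickle
from workcell import sensors, grab_frame, env
def snap(n,tag):
    s=sensors.state(); f=grab_frame(n); f['state']=s
    cv2.imwrite(f'pics/{tag}.png',f['image'][:,:,::-1]); pickle.dump(f,open(f'pics/{tag}.pkl','wb')); return f
def ray(f,u,v):
    T=np.array(f['extrinsics']); d=np.array([(u-f['cx'])/f['fx'],-(v-f['cy'])/f['fy'],-1.]); return T[:3,3],T[:3,:3]@d
def onplane(f,u,v,z):
    o,d=ray(f,u,v); return o+d*(z-o[2])/d[2]
def bydepth(f,u,v):
    o,d=ray(f,u,v); return o+d*float(f['depth'][int(v),int(u)])
E
python3 - <<'E'
from h import *
for n in("scene","side"):
    f=snap(n,n+'0'); print([k for k in f], f['fx'],f['cx'],f['cy'],np.round(f['extrinsics'],2))
s=sensors.state();print(s['time_s'],s['ee_rot'],s['gripper_width'],s['force'])
E
```

```text
['image', 'depth', 'fx', 'fy', 'cx', 'cy', 'extrinsics', 'state'] 382.0966422674572 322.52164381271155 198.4525684850353 [[ 8.5000e-01  2.9000e-01 -4.4000e-01  7.1220e+01]
 [-5.2000e-01  4.6000e-01 -7.2000e-01 -6.6601e+02]
 [-1.0000e-02  8.4000e-01  5.4000e-01  6.9050e+02]
 [ 0.0000e+00  0.0000e+00  0.0000e+00  1.0000e+00]]
['image', 'depth', 'fx', 'fy', 'cx', 'cy', 'extrinsics', 'state'] 424.22374080922907 319.7262622914728 203.72074445877442 [[-9.60000e-01  9.00000e-02 -2.50000e-01  2.57910e+02]
 [-2.60000e-01 -3.90000e-01  8.80000e-01  1.18695e+03]
 [-2.00000e-02  9.10000e-01  4.00000e-01  5.43950e+02]
 [ 0.00000e+00  0.00000e+00  0.00000e+00  1.00000e+00]]
0.1 [1.79999840e+02 9.29148846e-02 6.75516044e+01] 91.01706789752158 [ 0.32869008 -0.35087775 -0.08939882]
```

View pics/scene0.png

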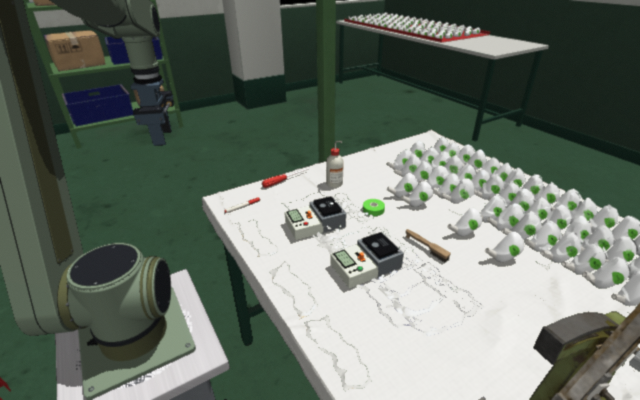

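View pics/side0.png

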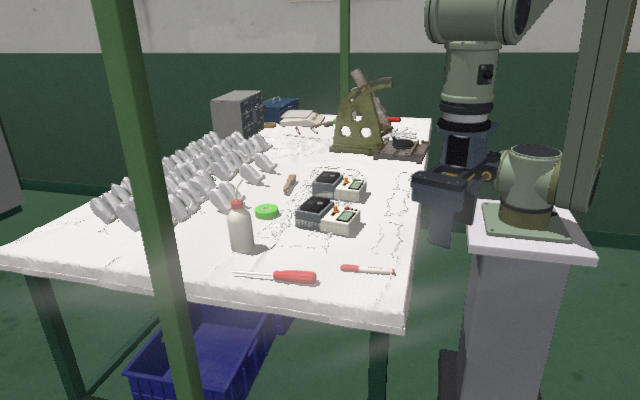

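```bash
python3 - <<'E'
import cv2
a=cv2.imread('pics/scene0.png')[185:295,270:410]; b=cv2.imread('pics/side0.png')[160:245,285:375]
cv2.imwrite('pics/z1.png',cv2.resize(a,None,fx=5,fy=5,interpolation=2)); cv2.imwrite('pics/z2.png',cv2.resize(b,None,fx=7,fy=7,interpolation=2))
E
```

```text
(no output)
```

View pics/z1.png

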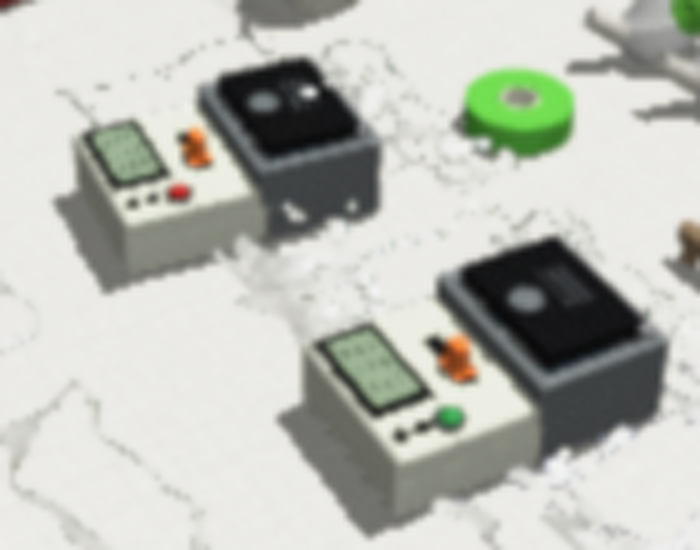

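View pics/z2.png

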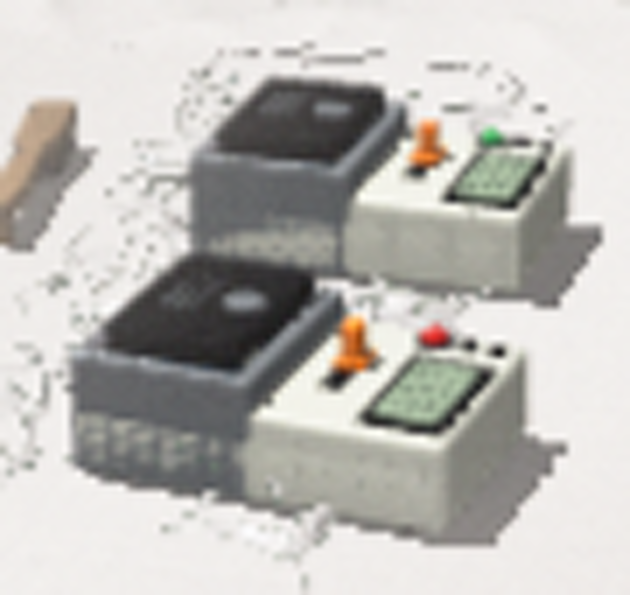

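```bash
python3 - <<'E'
import pickle
from h import *
S=pickle.load(open('pics/scene0.pkl','rb'));D=pickle.load(open('pics/side0.pkl','rb'))
def zs(x,y):return 270+(x+.5)/5-.5,185+(y+.5)/5-.5
def zd(x,y):return 285+(x+.5)/7-.5,160+(y+.5)/7-.5
def tri(p,q):
    o1,d1=ray(S,*p);o2,d2=ray(D,*q)
    A=np.c_[d1,-d2];t=np.linalg.lstsq(A,o2-o1,rcond=None)[0]
    a=o1+d1*t[0];b=o2+d2*t[1];return (a+b)/2,np.linalg.norm(a-b)
for n,p,q,z in [('lampR',(179,192),(434,335),48),('markR',(264,103),(245,300),66),('tabR',(193,133),(353,322),62),('lampG',(451,416),(490,136),48),('markG',(527,298),(333,107),66),('tabG',(458,343),(428,125),62)]:
    p=zs(*p);q=zd(*q);m,e=tri(p,q)
    print(n,m.round(1),round(e,1),onplane(S,*p,z).round(1)[:2],onplane(D,*q,z).round(1)[:2])
E
```

```text
lampR [482.7 108.4  45.8] 0.9 [480.7 105.5] [482.2 112.8]
markR [555.1 134.4  65.7] 0.2 [554.8 134. ] [555.  134.8]
tabR [509.1 136.7  60.8] 2.4 [506.8 134.5] [509.8 137.8]
lampG [ 504.3 -122.3   46. ] 0.6 [ 502.6 -124. ] [ 503.6 -117.5]
markG [573.6 -90.7  66.9] 0.1 [574.5 -89.8] [574.2 -93. ]
tabG [528.6 -93.7  60.2] 0.2 [527.1 -95.4] [527.6 -89. ]
```

Request:
{"api": "servo_tool", "payload": {"motion": [22,-35,0,0,0,-0.115,0,22,-35,0,0,0,-0.115,0,22,-35,0,0,0,-0.115,0,22,-35,0,0,0,-0.115,0,22,-35,0,0,0,-0.115,0,22,-35,0,0,0,-0.115,0,22,-35,0,0,0,-0.115,0,22,-35,0,0,0,-0.115,0,22,-35,0,0,0,-0.115,0,22,-35,0,0,0,-0.115,0], "newtons": 20}}

```text
time_s: 0.93
ee_pos: [440.0, 179.5, 232.8]
ee_rot: [180.0, 0.0, 1.3]
force: [0.2, 0.5, -0.0]
gripper_width: 27.3
```

Request:
{"api": "servo_tool", "payload": {"motion": [20,-35,0,0,0,0,0,10,-26,0,0,0,0,0,0,0,0,0,0,0,0,0,0,0,0,0,0,0]}}

```text
time_s: 1.27
ee_pos: [469.6, 119.4, 232.5]
ee_rot: [-180.0, 0.1, 1.5]
force: [0.1, -0.0, -0.2]
gripper_width: 1.6
```

```bash
python3 - <<'E'
from h import *
f=snap('wrist','w1');print({k:np.round(v,3).tolist() for k,v in f.items() if k in('fx','fy','cx','cy','T_tool_cam')});s=f['state'];print(s['time_s'],s['ee_pos'],s['ee_rot'],s['gripper_width'],s['force'])
E
```

```text
{'fx': 309.707, 'fy': 309.707, 'cx': 318.587, 'cy': 196.741, 'T_tool_cam': [[1.0, 0.0, 0.0, -0.13], [0.0, -0.961, -0.276, -79.012], [0.0, 0.276, -0.961, -152.487], [0.0, 0.0, 0.0, 1.0]]}
1.2667 [469.63466885 119.36186075 232.54308315] [-1.79987168e+02  6.33942049e-02  1.47318675e+00] 1.640485635683507 [ 0.09910736 -0.01642032 -0.19913499]
```

View pics/w1.png

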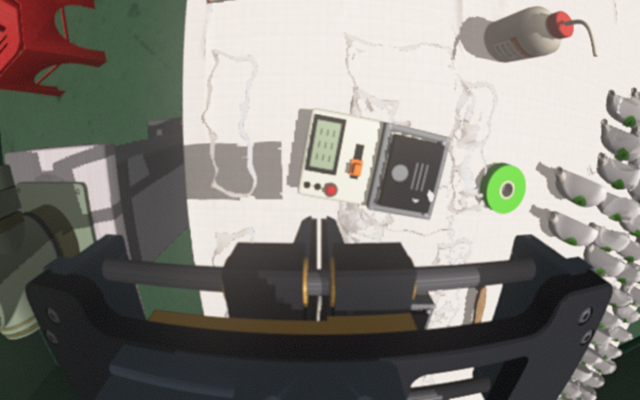

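```bash
cat >> h.py <<'E'
from scipy.spatial.transform import Rotation as Ro
def wr(f,u,v,z):
    x=(u-f['cx']);y=(v-f['cy']);r=np.hypot(x,y);th=r/f['fx']
    d=np.array([np.sin(th)*x/r,-np.sin(th)*y/r,-np.cos(th)]); T=np.array(f['T_tool_cam'])
    R=Ro.from_euler('xyz',f['state']['ee_rot'],degrees=True).as_matrix()
    o=R@T[:3,3]+f['state']['ee_pos']; d=R@T[:3,:3]@d
    return o+d*(z-o[2])/d[2]
E
python3 - <<'E'
import cv2
a=cv2.imread('pics/w1.png')[95:230,290:455]
cv2.imwrite('pics/z3.png',cv2.resize(a,None,fx=4.4,fy=4.4,interpolation=2))
E
```

```text
(no output)
```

View pics/z3.png

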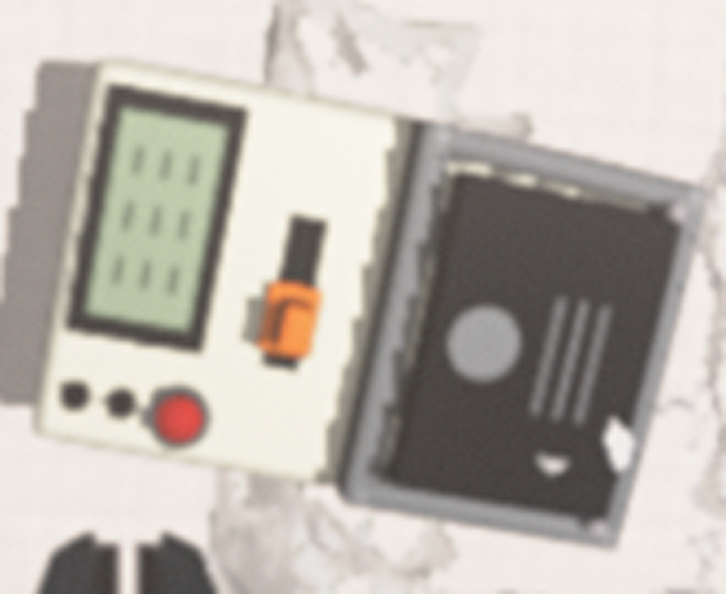

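```bash
python3 - <<'E'
import pickle
from h import *
f=pickle.load(open('pics/w1.pkl','rb'))
P=lambda x,y,z: wr(f,290+(x+.5)/4.4-.5,95+(y+.5)/4.4-.5,z)[:2]
pts=[((425,122),56,(-9,50)),((700,188),56,(70,50)),((612,548),56,(70,-50)),((348,492),56,(-9,-50)),((483,343),66,(15,0)),((103,62),44,(-90,50)),((38,430),44,(-90,-50))]
W=np.array([P(*p,z) for p,z,_ in pts]);L=np.array([l for *_,l in pts],float)
c=W.mean(0);lc=L.mean(0);a=W-c;b=L-lc
th=np.arctan2((b[:,0]*a[:,1]-b[:,1]*a[:,0]).sum(),(a*b).sum());R=np.array([[np.cos(th),-np.sin(th)],[np.sin(th),np.cos(th)]])
o=c-R@lc;print('yaw',np.degrees(th),'o',o,'\nres',(W-(L@R.T+o)).round(1).tolist())
loc=lambda w:((w-o)@R).round(1)
for n,p,z in[('lamp',(180,417),49),('tab',(294,318),62),('chtop',(308,218),44),('chbot',(280,366),44)]:
    w=P(*p,z);print(n,w.round(1),loc(w))
print('scene tri tab',loc(np.array([509.1,136.7])),'mark',loc(np.array([555.1,134.4])))
a=f['image'][150:185,335:375,::-1];cv2.imwrite('pics/z4.png',cv2.resize(a,None,fx=15,fy=15,interpolation=0))
E
```

```text
yaw -8.703236710090163 o [540.87116972 139.21107431] 
res [[0.2, -1.4], [-3.6, -0.8], [-2.1, 0.6], [1.9, 3.0], [-0.1, -0.8], [1.6, -2.4], [2.0, 1.8]]
lamp [482.8 110.9] [-53.1 -36.7]
tab [509.  139.8] [-31.6  -4.2]
chtop [513.6 162.4] [-30.4  18.8]
chbot [508.3 123.9] [-29.8 -20.1]
scene tri tab [-31.   -7.3] mark [14.8 -2.6]
```

View pics/z4.png

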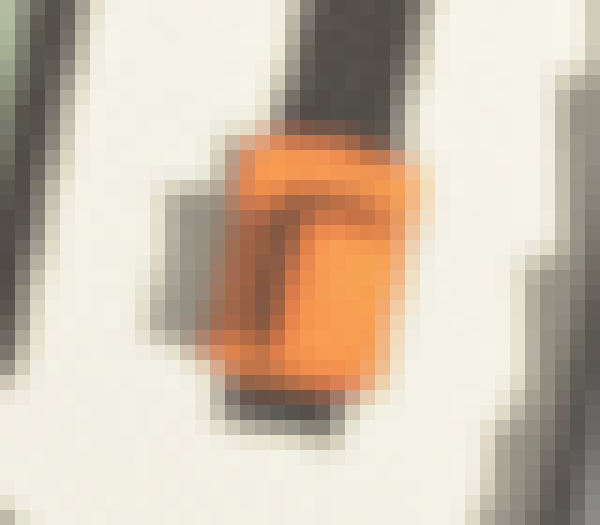

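Request:
{"api": "servo_tool", "payload": {"motion": [19,-6,-20,0,0,-0.089,0,19,-7,-20,0,0,-0.089,0,0,0,-30,0,0,0,0,0,0,-30,0,0,0,0,0,0,-22,0,0,0,0,0,0,-15,0,0,0,0,0,0,0,0,0,0,0,0,0,0,0,0,0,0]}}

```text
time_s: 1.98
ee_pos: [506.8, 108.7, 95.6]
ee_rot: [180.0, 0.1, -8.4]
force: [0.4, -0.9, 0.1]
gripper_width: 0.6
```

```bash
python3 - <<'E'
from h import *
f=snap('wrist','w2');s=f['state'];print(s['time_s'],s['ee_pos'],s['ee_rot'],s['force'])
cv2.imwrite('pics/z5.png',cv2.resize(f['image'][60:260,200:440,::-1],None,fx=3,fy=3,interpolation=2))
g=snap('side','s2');cv2.imwrite('pics/z6.png',cv2.resize(g['image'][140:245,285:385,::-1],None,fx=6,fy=5.6,interpolation=2))
E
```

```text
1.9833 [506.78662633 108.71407636  95.59325923] [ 1.79981572e+02  9.72945269e-02 -8.42493212e+00] [ 0.44713605 -0.9037295   0.14471131]
```

View pics/z5.png

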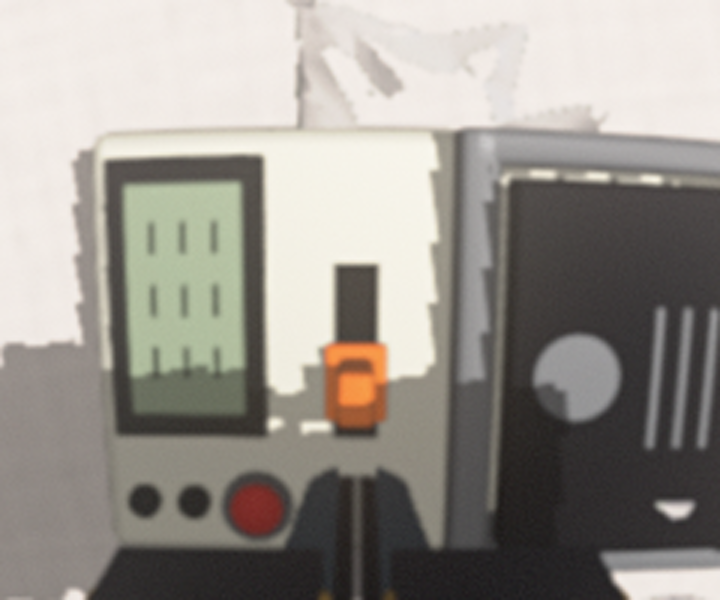

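View pics/z6.png

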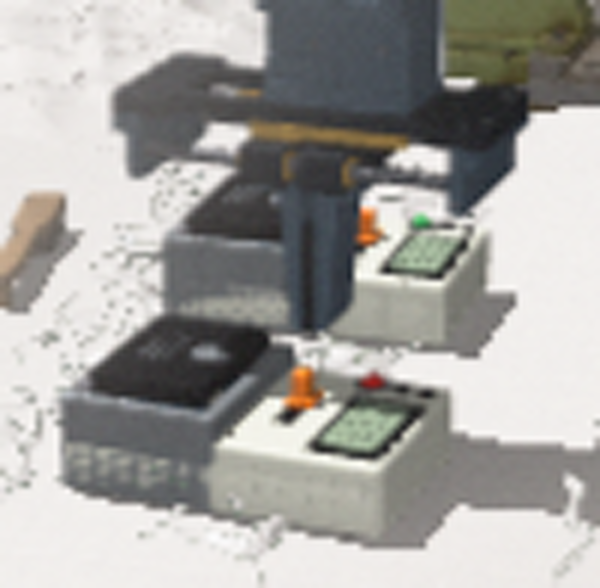

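Request:
{"api": "servo_tool", "payload": {"motion": [-1,-4,-8,0,0,0,0,0,0,-8,0,0,0,0,0,0,-6,0,0,0,0,0,0,0,0,0,0,0,0,0,0,0,0,0,0]}}

```text
time_s: 2.5
ee_pos: [506.2, 103.3, 73.5]
ee_rot: [180.0, 0.1, -8.5]
force: [-0.4, -0.7, -1.5]
gripper_width: 0.5
```

Request:
{"api": "servo_tool", "payload": {"motion": [0,0,0,0,0,0,0,0.6,4,0,0,0,0,0,0,0,0,0,0,0,0]}}

```text
time_s: 2.75
ee_pos: [507.7, 108.0, 74.3]
ee_rot: [-180.0, -0.1, -8.5]
force: [0.4, -0.3, -0.4]
gripper_width: 0.4
```

Request:
{"api": "servo_tool", "payload": {"motion": [0.3,2,0,0,0,0,0,0.3,2,0,0,0,0,0,0.3,2,0,0,0,0,0,0.3,2,0,0,0,0,0]}}

```text
time_s: 3.08
ee_pos: [508.5, 115.5, 74.1]
ee_rot: [180.0, -0.0, -8.5]
force: [0.3, -0.2, 0.5]
gripper_width: 0.5
```

Request:
{"api": "servo_tool", "payload": {"motion": [0.3,2,0,0,0,0,0,0.3,2,0,0,0,0,0,0.3,2,0,0,0,0,0,0,0,0,0,0,0,0]}}

```text
time_s: 3.42
ee_pos: [509.4, 121.8, 74.0]
ee_rot: [-180.0, -0.0, -8.5]
force: [-0.1, -0.8, -0.4]
gripper_width: 0.4
```

```bash
python3 - <<'E'
from h import *
f=snap('wrist','w3');s=f['state'];print(s['time_s'],s['ee_pos'],s['ee_rot'],s['force'])
cv2.imwrite('pics/z7.png',cv2.resize(f['image'][60:260,200:440,::-1],None,fx=3,fy=3,interpolation=2))
E
```

```text
3.4167 [509.40500713 121.83512145  74.02852777] [-1.79985113e+02 -1.56217660e-02 -8.52409289e+00] [-0.12631161 -0.81194327 -0.38244337]
```

View pics/z7.png

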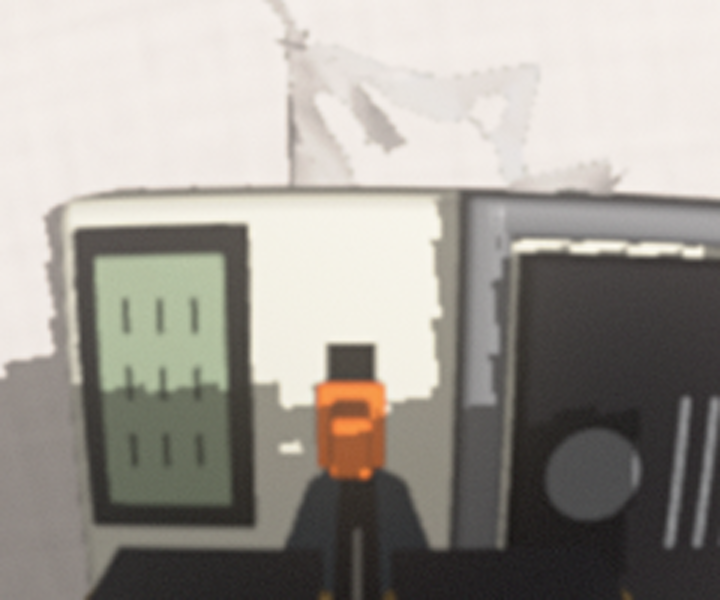

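Request:
{"api": "servo_tool", "payload": {"motion": [0.3,2,0,0,0,0,0,0.3,2,0,0,0,0,0,0,0,0,0,0,0,0]}}

```text
time_s: 3.72
ee_pos: [509.8, 125.7, 73.9]
ee_rot: [-180.0, 0.0, -8.5]
force: [-0.1, -0.3, 0.4]
gripper_width: 0.6
```

Request:
{"api": "servo_tool", "payload": {"motion": [0.15,1,0,0,0,0,0,0.15,1,0,0,0,0,0]}}

```text
time_s: 3.88
ee_pos: [510.1, 127.4, 73.9]
ee_rot: [180.0, 0.0, -8.5]
force: [-0.2, -1.2, 0.0]
gripper_width: 0.4
```

```bash
python3 - <<'E'
from h import *
f=snap('wrist','w4');s=f['state'];print(s['time_s'],s['ee_pos'],s['ee_rot'],s['force'])
cv2.imwrite('pics/z8.png',cv2.resize(f['image'][100:260,260:380,::-1],None,fx=3.5,fy=3.5,interpolation=2))
E
```

```text
3.8833 [510.10543388 127.42599497  73.93072387] [ 1.79989156e+02  3.54291123e-03 -8.53667311e+00] [-0.16401889 -1.16311423  0.02139967]
```

View pics/z8.png

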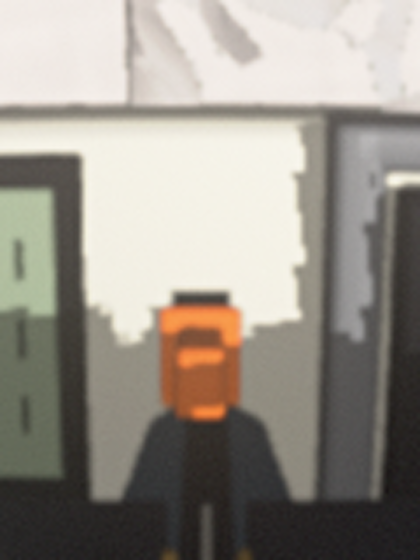

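Request:
{"api": "servo_tool", "payload": {"motion": [0.1,0.7,0,0,0,0,0,0,0,0,0,0,0,0]}}

```text
time_s: 4.1
ee_pos: [510.2, 127.8, 73.9]
ee_rot: [180.0, 0.0, -8.5]
force: [-0.6, -3.2, 0.1]
gripper_width: 0.5
```

Request:
{"api": "servo_tool", "payload": {"motion": [0.1,0.7,0,0,0,0,0,0,0,0,0,0,0,0]}}

```text
time_s: 4.27
ee_pos: [510.1, 128.1, 73.9]
ee_rot: [179.9, 0.0, -8.5]
force: [0.5, -5.0, 0.3]
gripper_width: 0.5
```

Request:
{"api": "servo_tool", "payload": {"motion": [0.1,0.5,0,0,0,0,0,0,0,0,0,0,0,0]}}

```text
time_s: 4.43
ee_pos: [510.1, 128.2, 73.9]
ee_rot: [179.9, 0.0, -8.5]
force: [-0.5, -6.0, 0.6]
gripper_width: 0.3
```

```bash
python3 - <<'E'
from h import *
f=snap('wrist','w5');s=f['state'];print(s['time_s'],s['ee_pos'],s['ee_rot'],s['force'])
cv2.imwrite('pics/z9.png',cv2.resize(f['image'][100:260,260:380,::-1],None,fx=3.5,fy=3.5,interpolation=2))
E
```

```text
4.4333 [510.13653463 128.22679439  73.88806877] [ 1.79868007e+02  2.41891003e-02 -8.48396191e+00] [-0.48825699 -5.95359519  0.5586587 ]
```

View pics/z9.png

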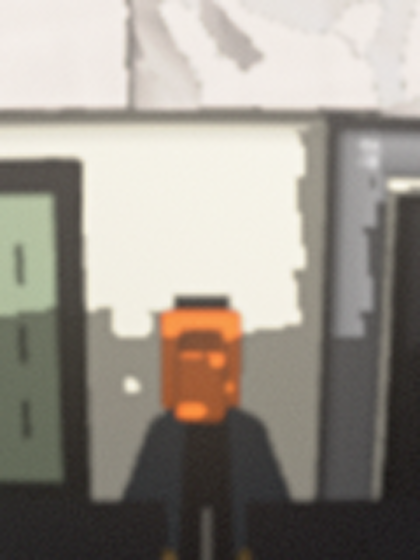

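Request:
{"api": "servo_tool", "payload": {"motion": [-1.5,-10,0,0,0,0,0,0,0,15,0,0,0,0,0,0,15,0,0,0,0,13,6,0,0,0,0,0,13,6,0,0,0,0,0,13,4.5,0,0,0,0,0,0,0,0,0,0,0,0,0,0,0,0,0,0,0]}}

```text
time_s: 5.15
ee_pos: [547.8, 135.9, 103.7]
ee_rot: [-180.0, 0.0, -8.6]
force: [-0.1, 0.6, 0.6]
gripper_width: 0.5
```

```bash
python3 - <<'E'
from h import *
f=snap('wrist','w6');s=f['state'];print(s['time_s'],s['ee_pos'],s['ee_rot'],s['force'])
cv2.imwrite('pics/za.png',cv2.resize(f['image'][60:260,200:440,::-1],None,fx=3,fy=3,interpolation=2))
g=snap('side','s6');cv2.imwrite('pics/zb.png',cv2.resize(g['image'][140:245,285:385,::-1],None,fx=6,fy=5.6,interpolation=2))
E
```

```text
5.15 [547.84052948 135.87650439 103.74285824] [-1.79975273e+02  3.21747293e-02 -8.55399387e+00] [-0.05999048  0.59327485  0.56747205]
```

View pics/za.png

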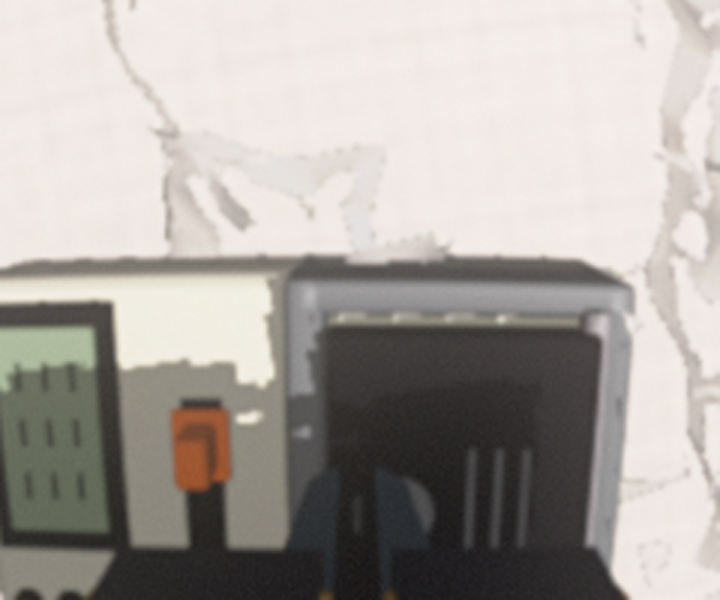

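View pics/zb.png

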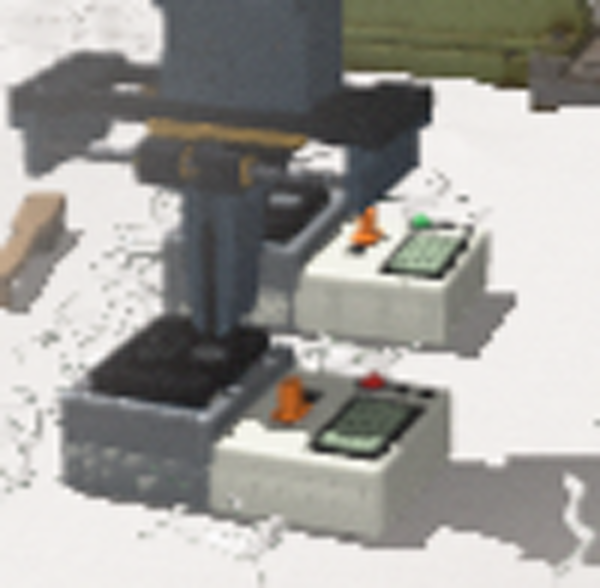

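Request:
{"api": "servo_tool", "payload": {"motion": [0,0,-9,0,0,0,0,0,0,-7,0,0,0,0,0,0,0,0,0,0,0]}}

```text
time_s: 5.5
ee_pos: [546.3, 135.4, 86.1]
ee_rot: [179.9, 0.2, -8.5]
force: [0.0, 0.6, -0.4]
gripper_width: 0.6
```

Request:
{"api": "servo_tool", "payload": {"motion": [0,0,-1.5,0,0,0,0,0,0,-1.5,0,0,0,0,0,0,0,0,0,0,0]}}

```text
time_s: 5.75
ee_pos: [547.4, 135.7, 84.9]
ee_rot: [180.0, 0.1, -8.5]
force: [-2.2, -0.3, 2.7]
gripper_width: 0.7
```

Request:
{"api": "servo_tool", "payload": {"motion": [0,0,-1.5,0,0,0,0,0,0,-1,0,0,0,0,0,0,0,0,0,0,0]}}

```text
time_s: 6.0
ee_pos: [547.6, 135.8, 82.4]
ee_rot: [180.0, 0.0, -8.5]
force: [-2.8, -0.6, 3.5]
gripper_width: 0.6
```

Request:
{"api": "servo_tool", "payload": {"motion": [-0.3,0,-1,0,0,0,0,0,0,-1,0,0,0,0,0,0,0,0,0,0,0]}}

```text
time_s: 6.25
ee_pos: [547.6, 135.9, 80.3]
ee_rot: [-180.0, -0.0, -8.5]
force: [-2.5, -0.4, 3.1]
gripper_width: 0.6
```

Request:
{"api": "servo_tool", "payload": {"motion": [0,0,-0.8,0,0,0,0,0,0,-0.8,0,0,0,0,0,0,0,0,0,0,0]}}

```text
time_s: 6.5
ee_pos: [547.6, 135.9, 78.7]
ee_rot: [180.0, 0.0, -8.5]
force: [-2.4, -0.3, 3.1]
gripper_width: 0.4
```

Request:
{"api": "servo_tool", "payload": {"motion": [0,0,-0.7,0,0,0,0,0,0,0,0,0,0,0]}}

```text
time_s: 6.67
ee_pos: [547.6, 135.8, 78.1]
ee_rot: [180.0, 0.0, -8.5]
force: [-2.2, 0.2, 2.7]
gripper_width: 0.6
```

Request:
{"api": "servo_tool", "payload": {"motion": [0,0,-0.6,0,0,0,0,0,0,0,0,0,0,0]}}

```text
time_s: 6.83
ee_pos: [547.6, 135.9, 77.5]
ee_rot: [-180.0, -0.0, -8.5]
force: [-2.5, -0.0, 3.3]
gripper_width: 0.2
```

Request:
{"api": "servo_tool", "payload": {"motion": [0,0,-0.6,0,0,0,0,0,0,0,0,0,0,0]}}

```text
time_s: 7.0
ee_pos: [547.7, 135.9, 76.9]
ee_rot: [-180.0, -0.0, -8.5]
force: [-1.9, 0.6, 3.4]
gripper_width: 0.6
```

Request:
{"api": "servo_tool", "payload": {"motion": [-2,0,25,0,0,0,0,-4,0,35,0,0,0,0,-6,0,35,0,0,0,0,-10,0,20,0,0,0,0,-10,0,10,0,0,0,0,0,0,0,0,0,0,0,0,0,0,0,0,0,0]}}

```text
time_s: 7.58
ee_pos: [515.3, 135.8, 201.4]
ee_rot: [180.0, -0.0, -8.5]
force: [0.6, -0.2, -0.0]
gripper_width: 0.3
```

```bash
python3 - <<'E'
from h import *
f=snap('wrist','w7');s=f['state'];print(s['time_s'],s['ee_pos'],s['ee_rot'],s['force'])
cv2.imwrite('pics/zc.png',cv2.resize(f['image'][60:260,200:440,::-1],None,fx=3,fy=3,interpolation=2))
g=snap('side','s7');cv2.imwrite('pics/zd.png',cv2.resize(g['image'][140:245,285:385,::-1],None,fx=6,fy=5.6,interpolation=2))
E
```

```text
7.5833 [515.34664778 135.78467368 201.35242253] [ 1.79994504e+02 -1.91852765e-02 -8.52227989e+00] [ 0.56925782 -0.18550801 -0.03729533]
```

View pics/zc.png

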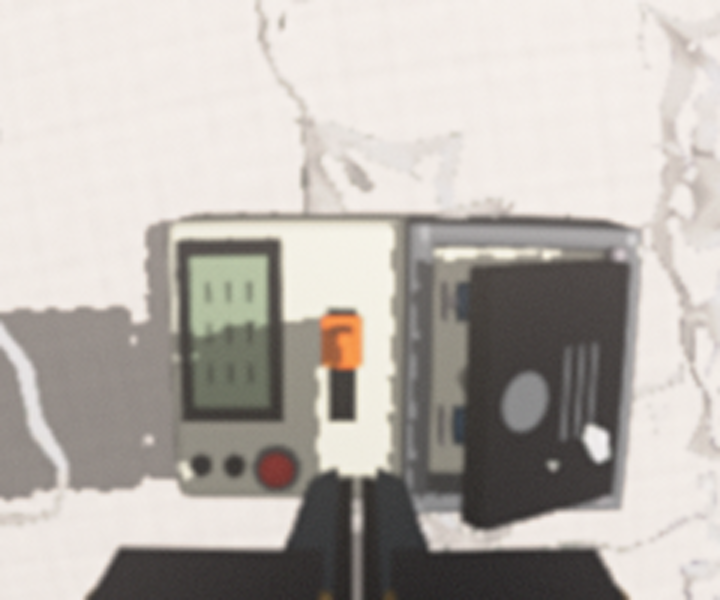

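View pics/zd.png

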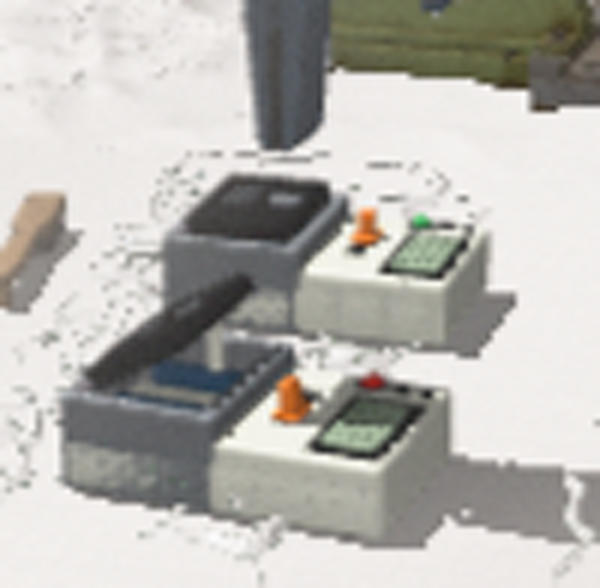

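Hatch popped up on its plunger, tab at the left end. I'll wait about a second and confirm that it stays up.

Request:
{"api": "servo_tool", "payload": {"motion": [0,0,0,0,0,0,0,0,0,0,0,0,0,0,0,0,0,0,0,0,0,0,0,0,0,0,0,0,0,0,0,0,0,0,0,0,0,0,0,0,0,0,0,0,0,0,0,0,0,0,0,0,0,0,0,0,0,0,0,0,0,0,0,0,0,0,0,0,0,0]}}

```text
time_s: 8.52
ee_pos: [515.7, 135.9, 202.0]
ee_rot: [-180.0, -0.0, -8.5]
force: [1.0, -0.6, 0.3]
gripper_width: 0.3
```

```bash
python3 - <<'E'
from h import *
import pickle
g=snap('side','s8');a=pickle.load(open('pics/s7.pkl','rb'));b=pickle.load(open('pics/side0.pkl','rb'))
c=lambda i:i[165:245,295:375].astype(int)
d=np.abs(c(g['image'])-c(a['image'])).max(2);print('changed px s7->s8',(d>30).sum(), sensors.state()['time_s'])
cv2.imwrite('pics/ze.png',cv2.resize(g['image'][140:245,285:385,::-1],None,fx=6,fy=5.6,interpolation=2))
E
```

```text
changed px s7->s8 9 8.5667
```

View pics/ze.png

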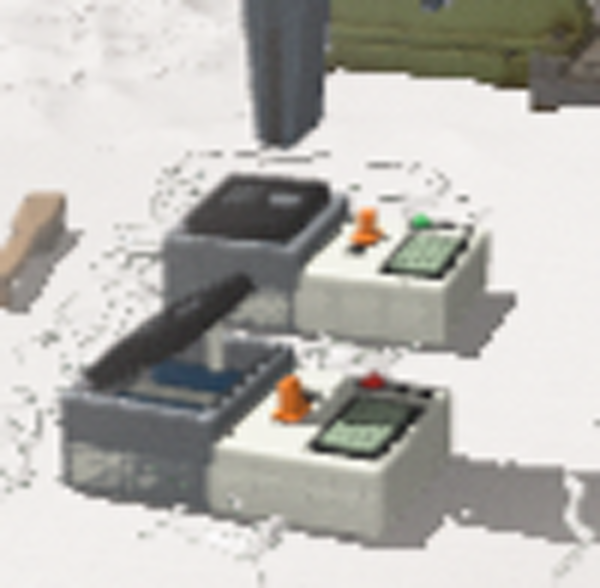

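The picture shows the hatch still up about a second later, with the white plunger under it. The tab is at its left end, the green readout is unchanged, and the fingers are clear.

```bash
python3 -c "
from h import *
print(env.job_done())"
```

```text
the job is handed in; nothing more can be done
None
```

The red-lamp readout is unlocked and its hatch is standing open by itself. I handed the job in at about 8.6 s.

- **Lock tab:** I pushed it to its left-hand end with the closed fingertips. It stalled there at about 6 N, under the 7 N at which the readout slips. The pictures show no visible movement of the readout.
- **Hatch:** I pressed it down once near the mark, about 8 mm at about 3.5 N, then let go and lifted clear. I never felt the bottom stop, but the latch released and the hatch popped up on its white plunger.
- **Last check:** side pictures about a second apart were nearly identical (9 pixels changed), with the hatch still up. The tab was at its left end and the fingers were about 180 mm above the table, touching nothing.
- **Other things:** the green-lamp readout looked unchanged in the side pictures. I did not measure the loose items again afterwards, but the arm never worked close to them.

The first position fit of the readout was off by 2–4 mm at some corners. The close-up wrist pictures showed the fingers lined up well enough with the tab and the hatch.

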